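# Fit the bayonet lamp and hold it home

## Task

Take the flat-sided lamp out of the compartment tray and fit it in the bayonet lamp holder that lights the model: lower its two side pins into the slots, press it down against the spring until its shoulder meets the rim, and twist it clockwise (seen from above) to the stop, nearly a quarter turn. Finish while still gripping it, fully turned and pressed down with its shoulder flush on the rim, because it springs up if you let go and I still have to do up the locking ring. Leave the other two lamps standing in the tray and the paint pot where it is.

Things in the scene. Friction and masses are not known exactly. Their poses are not given: they have to be found in the camera images.
- lamp_grip (a point): Centre of the flat white body of the lamp to be fitted, 53 mm above the lamp's underside. That body is 38 mm wide along x, 22 mm thick along y (the way to grip) and 46 mm high, with fine grey grooves near its foot. x is also the line through both pins (half a turn makes no difference); z points up the lamp. The lamp stands upright in one of the tray's compartments.
- flat_lamp: The same lamp, loose, about 60 g, 76 mm high; origin at the centre of its underside, axes as lamp_grip. From the underside up: metal cap 26 mm in diameter (0 to 22 mm, foot bevelled) with two opposite pins along x, 5 mm thick, at height 10.5 mm, 41 mm over the tips; shoulder disc 37 mm in diameter (22 to 26 mm); neck; flat body (30 to 76 mm).
- lamp_shoulder (a point): Centre of the lower face of the lamp's shoulder disc, 22 mm above the lamp's underside, 31 mm below lamp_grip; axes as lamp_grip. It lies on the holder's rim when the lamp is fully pressed in.
- socket_mouth (a point): Centre of the top of the holder's rim, 52 mm above the table; z up. Fixed grey base 100 (x) by 72 mm, 24 mm high; on it a black upright collar 57 mm in outer diameter with a bright metal rim. Bore 28 mm. Two slots at +x and -x, 8 mm wide, open at the top, take the pins. The rim is 5 mm thick: the pins pass under it, and the lamp can turn, when it is less than 4 mm from fully down.
- socket_lock (a point): Same point as socket_mouth, with axes turned 80 degrees clockwise seen from above: its x is the line on which the lamp's x (the pins) lies when the lamp is turned to its stop. From the slots the lamp turns only clockwise, and stops there. Let go there, it springs up 4 mm and its pins catch under the rim.
- socket_half (a point): Same point as socket_mouth, with axes turned 40 degrees clockwise seen from above: its x is the pins' line half-way through the twist.
- contact (a joint): Spring contact in the holder's bore, a brass disc 20 mm in diameter: 0 m up, grows as it is pressed down. It meets the lamp's underside 12 mm before the lamp is fully down and pushes up with 3 N there, rising to about 9 N when fully down (0.012 m), where the shoulder stands on the rim.
- tray: Fixed grey open tray 90 mm (x) by 262 mm (y), 30 mm high, its floor 12 mm above the table; two cross walls split it along y into three compartments about 84 mm square, a lamp standing in each, in any order. Origin at the centre of its underside.
- round_lamp_mid (a point): Middle of a lamp that stays: white ball 40 mm in diameter on a round screw cap without pins, 66 mm high; point 33 mm above its underside.
- tube_lamp_mid (a point): Middle of a lamp that stays: round white tube 29 mm in diameter with a domed top on a screw cap without pins, 82 mm high; point 41 mm above its underside.
- paint_pot_mid (a point): Middle of a small paint pot that stays, 36 mm in diameter, 38 mm high, standing on the table behind the work.

How it is judged:
By the outcome, as a careful person would: the job done as asked, in the order asked, and still so for the second after the job is handed in, while the arm keeps its last pose, push and grip.
It also fails if it takes over 38 s, if anything falls off the work surface, if the arm or the gripper's body presses on something with over 40 N, if the wrist force passes 120 N, or if a joint passes its speed limit or range.

## Robot

A 6-joint arm with a two-finger parallel gripper is mounted at the origin on a cart in front of the work surface, level with it; the furniture and walls round the work are solid. World frame = base frame: x ahead of the robot, y to its left, z up, the work surface at z = 0. Lengths are in mm, angles in rad, forces in N, time in s.
With the tool pointing down it reaches from about 350 to 925 mm from the base axis. Payload 6.4 kg.
Tool frame: the origin (TCP) lies on the centre line of the jaws, within the pads' length; the fingertips stand 17 mm ahead of it and the grasp point (between the pads) lies 2 mm behind it; z points along the fingers, y is the line along which they close (so a half turn about z gives the same grasp; the last joint's range is limited). The gripper opens to 85 mm and grips with 20 to 120 N. Pads are 22 mm wide; open, the fingers measure 114 mm over their backs; the gripper's body (76 mm by 85 mm) begins 54 mm behind the grasp point. The pads swing forward as they close: fully open they stand 13 mm farther back than shut.
Start: joints at [0.946, 0.245, 1.558, -0, 1.339, -0.174], TCP at [283.195, 585.077, 248.29] pointing down, gripper open.
Joint ranges: [-3.13, 3.13], [-1.02, 2.26], [0.13, 2.54], [-0.95, 4.09], [0.21, 2.88], [-2.74, 2.74]. Speed limits (rad/s): [2.57, 2.57, 3.14, 3.14, 3.14, 3.14].

## Interface

Orientations are given as a unit quaternion [x, y, z, w].
In Python, from cell import env gives the robot as it stands.
- The arm moves only by the tool carry_out, never from a script. Its argument "deltas" is a list of rows, each a list of 7 numbers: the finger opening in mm, from 0 to 85.4, then the shift along the world's x, y, z in mm, then the turn, a rotation vector about the world's x, y, z in rad. In form: [[hand, dx, dy, dz, ax, ay, az], ...]. A call has 1 to 20 rows; each row is the pose to reach, as a shift and turn from the pose commanded when the call began; what a row does not reach only later rows make up. A row lasts 1/10 s, in which the tool goes at most 50 mm and 8.59 degrees, less where a joint would pass 70% of its speed; a pose out of reach is approached as far as the arm can. A call with a gripper value outside its range is refused whole. The fingers move at their own pace and stop on an object; "newtons" is the grip in N (left out, the last holds). Time passes only in rows, so rows that repeat a pose let the fingers close. It gives the time, the measured TCP pose, the force, the opening and the grip force at its end, in the units of the state.
- env.get_state(): the state, without advancing time (a new reading comes with each control period).
- env.snapshot(name): name is "scene" or "top"; returns a dict with "pixels" (400x640x3 uint8, blue, green, red), "mtx" (3x3 intrinsics, pixels), "pose" (4x4, takes a point from camera to world coordinates). Camera axes: x right, y up, looking along -z (the intrinsics and any distortion apply to the point x, -y, -z); pixel columns grow to the right and rows downward; lengths in mm; the calibration is good to about 2 mm. A picture is of the moment at which its call begins. There is no depth.
- env.sign_off(): hands the job in; it is judged then, once.
The state is a dict: "clock": time; "joint_positions": joint angles; "joint_vel": joint speeds; "joint_efforts": joint torques, N m; "eef_pos": TCP position; "eef_rot": TCP orientation; "ft_force": force on the tool from outside, world axes, zero at the start; "moment": the same for the moment, N m; "gripper_width": finger opening in mm; "finger_force": force on a finger pad.
Only numpy, scipy, OpenCV 4.12 (cv2) and the standard library are available. Lean on these libraries where they do the work, as an engineer would, in place of code of your own. Each camera call takes 0.05 s, during which the arm holds its last target. There are 200 camera calls.

## Working session

There is one attempt and no reset: what is moved stays moved. The work goes in short steps, Python scripts to look and compute and a tool call to move; the robot and the scene stay as the last step left them, time stands still between calls to the robot, and variables do not carry over. Pictures are saved under pics/ and viewed, at most 10 in all, crops included, and the job is handed in when it is done.

Besides the shell and the picture viewer there is one more tool, called after "Emit:" by a JSON object that holds its "name" and its "arguments". carry_out: Moves the arm, as the interface text tells. Its arguments: {"type":"object","properties":{"deltas":{"type":"array"},"newtons":{"type":"number"}},"required":["deltas"]}

```bash
mkdir -p pics; ls; python3 - <<'E'
from cell import env
import cv2,numpy as np
print(env.get_state())
for n in("scene","top"):
    s=env.snapshot(n);cv2.imwrite(f"pics/{n}0.png",s["pixels"]);print(np.round(s["mtx"],1),np.round(s["pose"],3), [k for k in s])
E
```

```text
pics
{'clock': 0.0, 'joint_positions': array([ 9.45897104e-01,  2.45780086e-01,  1.55901522e+00,  9.28090480e-06,
        1.33867054e+00, -1.74094785e-01]), 'joint_vel': array([ 0.00087898, -0.0011791 ,  0.00046269, -0.00039205, -0.0001224 ,
        0.00047586]), 'joint_efforts': array([ 1.52313030e-03, -4.29516399e+01, -3.26127291e+01, -1.13952519e-04,
        5.43857561e-03,  8.50579681e-06]), 'eef_pos': array([282.88072999, 584.64200559, 247.20137059]), 'eef_rot': array([ 2.23499371e-01,  9.74703624e-01, -8.61088798e-04, -3.68452971e-04]), 'ft_force': array([ 0.96312748, -0.43192582, -0.17266303]), 'moment': array([ 0.05214826,  0.02903725, -0.02806961]), 'finger_force': 0.0, 'gripper_width': 84.73628290473475}
[[379.6   0.  315.8]
 [  0.  379.6 203.3]
 [  0.    0.    1. ]] [[ 8.94000e-01  3.58000e-01 -2.70000e-01  3.61746e+02]
 [-4.49000e-01  6.97000e-01 -5.59000e-01 -4.76506e+02]
 [-1.20000e-02  6.21000e-01  7.84000e-01  7.49663e+02]
 [ 0.00000e+00  0.00000e+00  0.00000e+00  1.00000e+00]] ['pixels', 'mtx', 'pose']
[[408.5   0.  319.7]
 [  0.  408.5 196.9]
 [  0.    0.    1. ]] [[ 1.900000e-02  9.860000e-01 -1.680000e-01  4.505870e+02]
 [-1.000000e+00  2.100000e-02  6.000000e-03  3.822200e+01]
 [ 1.000000e-02  1.680000e-01  9.860000e-01  1.031274e+03]
 [ 0.000000e+00  0.000000e+00  0.000000e+00  1.000000e+00]] ['pixels', 'mtx', 'pose']
```

View pics/scene0.png

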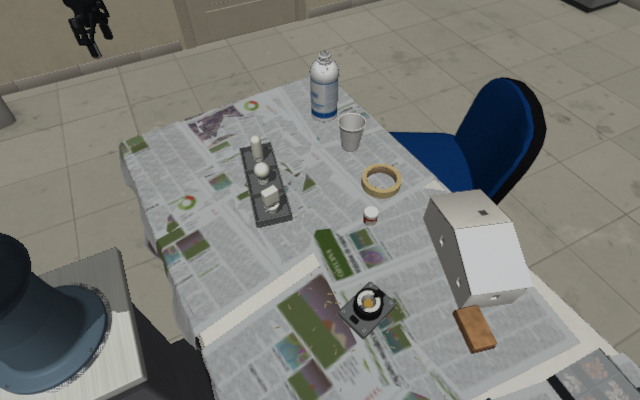

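View pics/top0.png

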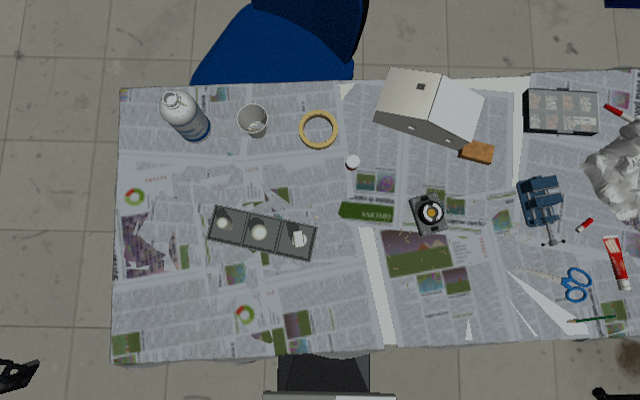

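The flat lamp is at top (298,239) and scene (270,197), in the tray's right-hand compartment. The holder is at top (431,212) and scene (369,302). I'll enlarge both areas.

```bash
python3 - <<'E'
import cv2,numpy as np
t=cv2.imread("pics/top0.png");s=cv2.imread("pics/scene0.png")
def c(i,x,y,w=50,h=37,k=8): return cv2.resize(i[y-h//1:y+h,x-w//1:x+w],None,fx=4,fy=4,interpolation=cv2.INTER_CUBIC)
print([ (x-50,y-37) for x,y in((295,240),(431,212),(270,195),(368,302))])
cv2.imwrite("pics/c1.png",np.vstack([np.hstack([c(t,295,240),c(t,431,212)]),np.hstack([c(s,270,195),c(s,368,302)])]))
E
```

```text
[(245, 203), (381, 175), (220, 158), (318, 265)]
```

View pics/c1.png

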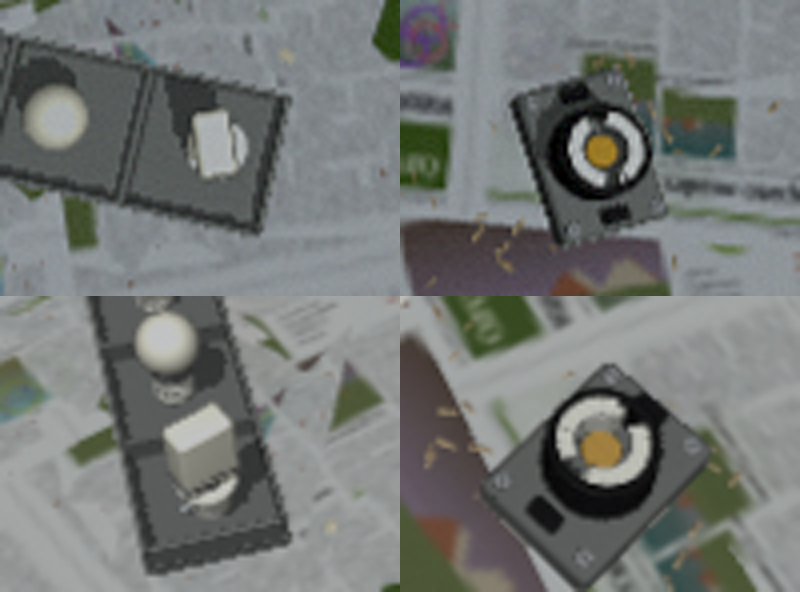

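The crops show the lamp's top face at about top (298.5,239) with its long side near image-vertical. The holder rim is at about top (431.5,212.5), its slots on a line tilted about 15° from image-vertical. Next I'll measure both with masks and rays.

```bash
cat > h.py <<'E'
import cv2,numpy as np
from cell import env
def ray(s,u,v):
    d=np.linalg.inv(s["mtx"])@[u,v,1]; d=s["pose"][:3,:3]@(d*[1,-1,-1]); return s["pose"][:3,3],d/np.linalg.norm(d)
def onz(s,u,v,z):
    o,d=ray(s,u,v); return o+d*(z-o[2])/d[2]
def tri(rs):
    A=sum(np.eye(3)-np.outer(d,d) for o,d in rs); b=sum((np.eye(3)-np.outer(d,d))@o for o,d in rs); return np.linalg.solve(A,b)
def blob(s,lo,hi,x,y,r,thr=None):
    """mask of BGR range within +-r of x,y; returns the largest contour (full-image coordinates, 4x upsampled)"""
    p=s["pixels"][y-r:y+r,x-r:x+r]; p=cv2.resize(p,None,fx=4,fy=4,interpolation=cv2.INTER_CUBIC)
    m=cv2.inRange(p,np.array(lo),np.array(hi))
    c,_=cv2.findContours(m,cv2.RETR_EXTERNAL,cv2.CHAIN_APPROX_NONE); c=max(c,key=cv2.contourArea)
    return ((c[:,0]+.5)/4-.5+[x-r,y-r]).astype(np.float32)
def plane(s,c,z): return np.array([onz(s,u,v,z)[:2] for u,v in c],np.float32)
E
python3 - <<'E'
from h import *
np.set_printoptions(precision=1,suppress=True)
T=env.snapshot("top");S=env.snapshot("scene")
# holder rim
for s,x,y in((T,431,212),(S,368,302)):
    p=s["pixels"];
    c=blob(s,(150,150,150),(255,255,255),x,y,22); h=cv2.convexHull(c)
    print("rim",cv2.minEnclosingCircle(plane(s,h[:,0],52)),cv2.fitEllipse(plane(s,h[:,0],52)))
    b=blob(s,(0,80,140),(120,200,255),x,y,12); print("brass",b.mean(0),cv2.minEnclosingCircle(plane(s,b,40)))
# lamp top face
for s,x,y in((T,298,239),(S,270,190)):
    for t in(185,205,225):
        c=blob(s,(t-15,t,t),(255,255,255),x,y,14); P=plane(s,c,88)
        print("face",t,cv2.contourArea(c),c.mean(0),cv2.minAreaRect(P))
print(S["pixels"][186:206:2,270].tolist(),T["pixels"][228:250:2,298].tolist())
# all dark things: tray & base by minAreaRect
for s,x,y,r,z in((T,431,212,32,24),(S,368,308,40,24),(T,262,233,68,30)):
    p=s["pixels"].astype(int); c=blob(s,(0,0,0),(118,118,118),x,y,r); P=cv2.convexHull(plane(s,c,z)); print("dark",cv2.minAreaRect(P))
E
```

```text
rim ((584.0806884765625, -232.72811889648438), 19.761962890625) ((583.83984375, -231.2396697998047), (22.6129093170166, 37.64461135864258), 106.81523895263672)
brass [431.  212.2] ((587.0093994140625, -241.97457885742188), 8.650375366210938)
rim ((586.3218994140625, -212.57452392578125), 35.71113967895508) ((589.2964477539062, -202.450927734375), (57.320125579833984, 83.41578674316406), 120.33448028564453)
brass [367.9 303. ] ((586.1404418945312, -241.53053283691406), 10.140007019042969)
face 185 0.1875 [300.7 232.8] ((526.5174560546875, 74.16239929199219), (5.188300132751465, 0.5766878128051758), 1.550438404083252)Traceback (most recent call last):
  File "<stdin>", line 13, in <module>
  File "h.py", line 13, in blob
    c,_=cv2.findContours(m,cv2.RETR_EXTERNAL,cv2.CHAIN_APPROX_NONE); c=max(c,key=cv2.contourArea)
                                                                       ~~~^^^^^^^^^^^^^^^^^^^^^^^
ValueError: max() iterable argument is empty
```

```bash
sed -i 's/c=max(c,key=cv2.contourArea)/c=np.vstack([k for k in c if cv2.contourArea(k)>(150 if thr else 1e9)] or [max(c,key=cv2.contourArea)])/' h.py
python3 - <<'E'
from h import *
np.set_printoptions(precision=1,suppress=True)
T=env.snapshot("top");S=env.snapshot("scene")
for s,x,y,r in((T,431,212,13),(S,368,302,15)):
  for t in(140,165):
    c=blob(s,(t,t,t),(255,255,255),x,y,r,1); h=plane(s,cv2.convexHull(c)[:,0],52)
    print("rim",cv2.minEnclosingCircle(h),cv2.fitEllipse(h))
  b=blob(s,(0,80,140),(120,200,255),x,y,12); print("brass",cv2.minEnclosingCircle(plane(s,b,42)))
print("vals S",S["pixels"][180:210:2,270].tolist(),"\nT",T["pixels"][228:250:2,298].tolist(), "base",T["pixels"][195:200,425].tolist(),T["pixels"][212,412:424].tolist())
for s,x,y,r,z in((T,431,212,32,24),(S,368,308,36,24),(T,262,233,62,30)):
    c=blob(s,(0,0,0),(110,110,110),x,y,r); P=cv2.convexHull(plane(s,c,z)); print("dark",cv2.minAreaRect(P))
E
```

```text
rim ((586.6353759765625, -241.25123596191406), 22.53652572631836) ((586.69091796875, -241.0309600830078), (44.001930236816406, 44.39580535888672), 120.57132720947266)
rim ((586.7880859375, -241.00514221191406), 21.72313117980957) ((586.8043212890625, -241.00552368164062), (42.498146057128906, 42.985450744628906), 133.3245391845703)
brass ((586.7657470703125, -241.23362731933594), 8.715508460998535)
rim ((581.77978515625, -232.84913635253906), 31.86509895324707) ((582.3131103515625, -235.4851837158203), (43.41499710083008, 62.391319274902344), 19.421815872192383)
rim ((584.71044921875, -242.0387420654297), 21.87322425842285) ((584.6350708007812, -242.14459228515625), (42.88957595825195, 43.414337158203125), 168.1579132080078)
brass ((585.5079345703125, -242.19271850585938), 10.111443519592285)
vals S [[54, 55, 53], [91, 92, 89], [91, 92, 89], [145, 156, 156], [184, 195, 193], [190, 195, 194], [192, 194, 193], [162, 171, 171], [122, 131, 132], [121, 130, 131], [120, 129, 129], [117, 127, 127], [103, 109, 109], [77, 83, 83], [175, 182, 181]] 
T [[52, 51, 48], [77, 82, 79], [174, 177, 172], [175, 175, 170], [178, 175, 171], [176, 175, 171], [176, 176, 169], [176, 176, 171], [176, 176, 171], [140, 146, 140], [86, 89, 86]] base [[47, 49, 45], [30, 28, 27], [12, 11, 11], [26, 22, 25], [13, 8, 11]] [[61, 61, 58], [18, 18, 18], [61, 62, 59], [50, 52, 50], [52, 53, 50], [45, 47, 42], [15, 15, 14], [3, 3, 2], [17, 15, 5], [15, 17, 13], [10, 9, 7], [177, 178, 172]]
dark ((581.1242065429688, -225.03451538085938), (139.0643310546875, 123.63754272460938), 1.1331324577331543)
dark ((573.974365234375, -239.40170288085938), (112.30224609375, 142.53782653808594), 88.0451889038086)
dark ((518.7146606445312, 176.71141052246094), (268.32342529296875, 128.03775024414062), 79.57799530029297)
```

```bash
python3 - <<'E'
from h import *
np.set_printoptions(precision=1,suppress=True)
T=env.snapshot("top");S=env.snapshot("scene")
for s,x,y,ts in((T,298,239,(140,150,160,168)),(S,270,192,(150,165,175))):
    for t in ts:
        c=blob(s,(t,t,t-3),(255,255,255),x,y,13); P=plane(s,c,88); r=cv2.minAreaRect(P)
        print("face",t,np.round(r[0],1),np.round(r[1],1),round(r[2],1),np.round(c.mean(0),1))
for s,x,y,r,z in((T,431,212,30,24),(S,368,308,36,24),(T,262,233,62,30)):
  for t in(70,85):
    m=cv2.inRange(s["pixels"][y-r:y+r,x-r:x+r],(0,0,0),(t,)*3); m=cv2.morphologyEx(m,cv2.MORPH_OPEN,np.ones((5,5)))
    c,_=cv2.findContours(m,0,1); c=max(c,key=cv2.contourArea)[:,0]+[x-r,y-r]
    P=cv2.convexHull(plane(s,c,z)); q=cv2.minAreaRect(P);print("dark",t,q)
# slots: grey profile round the rim at r=18, z=52
for s,cx,cy in((T,586.7,-241.1),(S,585,-242.1)):
    g=cv2.cvtColor(s["pixels"],6).astype(np.float32); R=s["pose"]; a=np.radians(np.arange(0,360,2))
    w=np.stack([cx+18.5*np.cos(a),cy+18.5*np.sin(a),0*a+52],1); p=(w-R[:3,3])@R[:3,:3]*[1,-1,-1]; p=p@s["mtx"].T; p=(p[:,:2]/p[:,2:]).astype(np.float32)
    v=cv2.remap(g,p[:,:1],p[:,1:],1)[:,0]; w=np.clip(150-v,0,None)
    print([(int(np.degrees(k)),int(q)) for k,q in zip(a,v) if q<120])
    print("slot dir",np.degrees(np.angle((w*np.exp(2j*a)).sum()))/2)
E
```

```text
face 140 [513.9  75.5] [35.6 27.7] 10.8 [300.2 238.5]
face 150 [513.1  79.1] [34.8 19.4] 11.0 [298.3 238.5]
face 160 [513.   79.3] [33.9 18. ] 10.3 [298.3 238.5]
face 168 [513.1  79.2] [33.3 17.2] 9.8 [298.4 238.5]
face 150 [510.7  77. ] [35.4 21.3] 10.1 [268.8 190.8]
face 165 [510.9  77. ] [34.3 19.7] 9.4 [268.6 190.8]
face 175 [510.9  77. ] [33.4 18.4] 9.2 [268.7 190.8]
dark 70 ((602.449951171875, -224.29087829589844), (35.02361297607422, 60.99810028076172), 58.4597053527832)
dark 85 ((599.7338256835938, -223.1531524658203), (43.344112396240234, 71.64888763427734), 71.34364318847656)
dark 70 ((573.3551635742188, -252.21939086914062), (28.09283447265625, 54.69872283935547), 44.107845306396484)
dark 85 ((572.2735595703125, -256.4615173339844), (42.42106246948242, 58.1544189453125), 47.714046478271484)
dark 70 ((541.2926635742188, 96.91438293457031), (32.022708892822266, 27.03622817993164), 1.61227285861969)
dark 85 ((540.0472412109375, 98.1083755493164), (34.48373794555664, 29.493370056152344), 1.6122819185256958)
[(0, 53), (2, 40), (4, 29), (6, 16), (8, 20), (10, 26), (12, 33), (14, 38), (16, 44), (18, 50), (20, 56), (22, 65), (24, 72), (26, 80), (28, 89), (29, 95), (32, 111), (178, 110), (180, 94), (182, 81), (184, 66), (186, 54), (188, 52), (190, 50), (192, 47), (194, 44), (196, 41), (198, 38), (200, 36), (202, 48), (204, 80), (206, 105), (356, 104), (358, 71)]
slot dir 13.238652730552555
[(0, 74), (2, 47), (4, 20), (6, 9), (8, 9), (10, 9), (12, 9), (14, 9), (16, 14), (18, 26), (20, 41), (22, 57), (24, 79), (26, 102), (180, 113), (182, 94), (184, 87), (186, 83), (188, 83), (190, 83), (192, 83), (194, 84), (196, 84), (198, 82), (200, 80), (202, 80), (204, 83), (206, 87), (208, 95), (210, 106), (358, 99)]
slot dir 13.155881487184736
```

```bash
python3 - <<'E'
from h import *
np.set_printoptions(precision=1,suppress=True)
T=env.snapshot("top");S=env.snapshot("scene")
for s,ox,oy,cs in((T,381,175,[(112,100),(155,242),(268,205),(220,68)]),(S,318,265,[(83,191),(185,294),(312,156),(210,67)])):
    P=np.array([onz(s,ox+(u+.5)/4-.5,oy+(v+.5)/4-.5,24)[:2] for u,v in cs]); print(P.mean(0))
    for i in range(4):
        d=P[(i+1)%4]-P[i]; print(np.linalg.norm(d),np.degrees(np.arctan2(d[1],d[0]))%90)
# grey edges of the base via LSD, cast to z=24
for s,x,y,r in((T,431,212,32),(S,368,308,36)):
    g=cv2.resize(cv2.cvtColor(s["pixels"][y-r:y+r,x-r:x+r],6),None,fx=4,fy=4,interpolation=2)
    for l in cv2.createLineSegmentDetector().detect(g)[0][:,0]:
        a=onz(s,(l[0]+.5)/4-.5+x-r,(l[1]+.5)/4-.5+y-r,24);b=onz(s,(l[2]+.5)/4-.5+x-r,(l[3]+.5)/4-.5+y-r,24);d=b-a
        if np.linalg.norm(d)>35: print("L",np.linalg.norm(d),np.degrees(np.arctan2(d[1],d[0]))%90,(a+b)[:2]/2)
E
```

```text
[ 587.3 -238.4]
91.7625532670766 15.83626336511631
74.76189495146986 18.980129951919764
90.03223345636005 17.695125422811333
71.76653906174218 17.69077858444369
[ 583.3 -245.1]
69.09598488749812 15.680818416764666
97.56055693259698 18.165466550521057
68.0400336627734 16.832535802392
96.15316957535138 17.56397181283819
L 54.87155511656157 16.907765826881757 [ 558.3 -213.6]
L 35.03209509548989 16.60416939163612 [ 629.6 -225.6]
L 54.04338565940298 15.702391319335959 [ 536.1 -269.7]
L 40.64283780304011 84.8320745777736 [ 576.3 -165.6]
L 86.90715373887149 17.11640503066926 [ 591.9 -277. ]
L 55.433697716107304 16.85808620438064 [ 538.6 -262.4]
```

Emit:
{"name": "carry_out", "arguments": {"deltas": [[60,29,-63,-20,0,0,0.078],[60,57,-127,-40,0,0,0.156],[60,86,-190,-60,0,0,0.234],[60,115,-253,-80,0,0,0.312],[60,144,-316,-95,0,0,0.39],[60,172,-380,-110,0,0,0.468],[60,201,-443,-120,0,0,0.546],[60,229,-507,-125,0,0,0.625],[60,229,-507,-125,0,0,0.625],[60,229,-507,-125,0,0,0.625],[60,229,-507,-125,0,0,0.625],[60,229,-507,-125,0,0,0.625],[60,229,-507,-125,0,0,0.625],[60,229,-507,-125,0,0,0.625],[60,229,-507,-125,0,0,0.625],[60,229,-507,-125,0,0,0.625]], "newtons": 60}}

```text
clock: 2.1
eef_pos: [511.8, 79.3, 123.5]
eef_rot: [-0.088, 0.996, 0.0, 0.0]
ft_force: [-0.0, 0.2, -0.5]
gripper_width: 59.9
finger_force: 0.0
```

Emit:
{"name": "carry_out", "arguments": {"deltas": [[60,0,0,-20,0,0,0],[60,0,0,-40,0,0,0],[60,0,0,-60,0,0,0],[60,0,0,-60,0,0,0],[10,0,0,-60,0,0,0],[10,0,0,-60,0,0,0],[10,0,0,-60,0,0,0],[10,0,0,-60,0,0,0],[10,0,0,-60,0,0,0],[10,0,0,-60,0,0,0],[10,0,0,-60,0,0,0],[10,0,0,-60,0,0,0]], "newtons": 60}}

```text
clock: 3.3
eef_pos: [513.2, 78.2, 64.7]
eef_rot: [-0.087, 0.996, 0.0, 0.001]
ft_force: [-1.6, 1.3, 5.3]
gripper_width: 21.5
finger_force: 60.4
```

Emit:
{"name": "carry_out", "arguments": {"deltas": [[10,0,0,25,0,0,0],[10,0,0,60,0,0,0],[10,0,0,100,0,0,0],[10,10,-43,110,0,0,0.02],[10,20,-87,110,0,0,0.04],[10,30,-130,110,0,0,0.06],[10,40,-174,110,0,0,0.07],[10,50,-218,110,0,0,0.08],[10,60,-261,105,0,0,0.087],[10,70,-305,95,0,0,0.087],[10,73.6,-319.7,85,0,0,0.087],[10,73.6,-319.7,75,0,0,0.087],[10,73.6,-319.7,75,0,0,0.087],[10,73.6,-319.7,75,0,0,0.087],[10,73.6,-319.7,75,0,0,0.087],[10,73.6,-319.7,75,0,0,0.087]]}}

```text
clock: 4.9
eef_pos: [586.1, -240.8, 139.1]
eef_rot: [-0.131, 0.991, -0.0, 0.0]
ft_force: [0.6, -0.2, -0.1]
gripper_width: 21.0
finger_force: 59.5
```

```bash
python3 - <<'E'
from h import *
T=env.snapshot("top");S=env.snapshot("scene")
s=env.get_state();print(s["eef_pos"],s["eef_rot"],s["ft_force"],s["moment"],s["gripper_width"])
a=S["pixels"][240:340,310:430];b=T["pixels"][162:262,370:490]
cv2.imwrite("pics/c2.png",np.hstack([cv2.resize(k,(400,333),interpolation=2) for k in (a,b)]))
E
```

```text
[ 586.1040657  -241.15137594  138.99124913] [-1.30656947e-01  9.91427499e-01 -3.32122626e-04  4.08303336e-04] [-0.20268027 -1.44642994 -1.08312809] [ 0.01511292  0.00487014 -0.01456242] 21.023807416554433
```

View pics/c2.png

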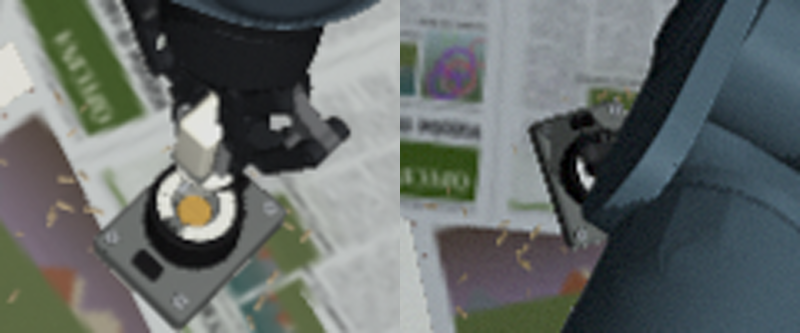

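The scene view shows the lamp at crop (200,140) above the holder at (195,210); the arm hides the top view. I'll check the lamp's place in the hand by projecting its expected corners into a zoomed crop.

```bash
python3 - <<'E'
from h import *
S=env.snapshot("scene"); x0,y0,k=345,255,12
c=cv2.resize(S["pixels"][y0:y0+50,x0:x0+50],None,fx=k,fy=k,interpolation=cv2.INTER_CUBIC)
a=np.radians(15);ux=np.array([np.cos(a),np.sin(a),0]);uy=np.array([-ux[1],ux[0],0])
def pr(w):
    R=S["pose"];p=(np.array(w)-R[:3,3])@R[:3,:3]*[1,-1,-1];p=S["mtx"]@p;p=p[:2]/p[2];return tuple(int(q) for q in (p-[x0,y0]+.5)*k)
C=np.array([585.3,-241.6,87.5])
for z in(30,76):
  for sy in(-1,1):cv2.circle(c,pr(C-19*ux+sy*11*uy+[0,0,z]),3,(0,0,255),-1)
for sx in(-1,1):cv2.circle(c,pr(C+sx*20.5*ux+[0,0,10.5]),3,(255,0,0),-1)
for t in np.arange(0,6.28,.2):
    d=ux*np.cos(t)+uy*np.sin(t)
    cv2.circle(c,pr(C+18.5*d+[0,0,22]),2,(0,255,0),-1)
    cv2.circle(c,pr(C+13*d),2,(255,255,0),-1)
cv2.imwrite("pics/c3.png",c)
E
```

```text
(no output)
```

View pics/c3.png

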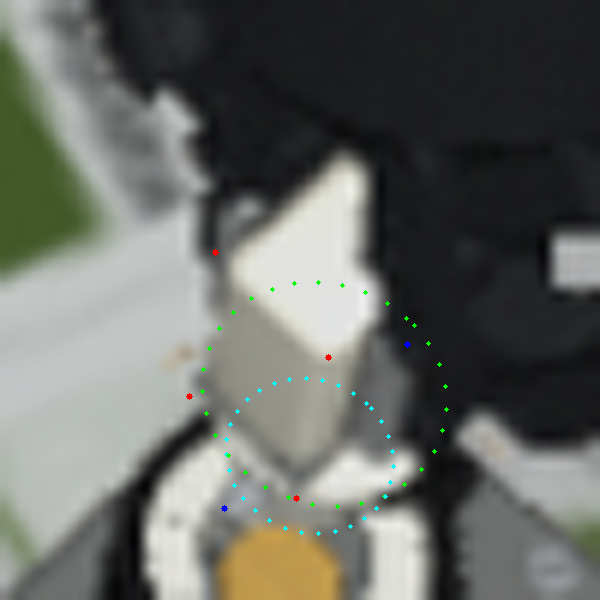

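Every projected corner lies within about 1 mm of the body seen in the crop (end face edge from (232,262) to (326,352)), so the lamp is centred well enough. Next I'll lower it, watching the force.

Emit:
{"name": "carry_out", "arguments": {"deltas": [[10,0,0,-15,0,0,0],[10,0,0,-28,0,0,0],[10,0,0,-33,0,0,0],[10,0,0,-36,0,0,0],[10,0,0,-39,0,0,0],[10,0,0,-39,0,0,0],[10,0,0,-39,0,0,0]], "newtons": 80}}

```text
clock: 5.75
eef_pos: [586.0, -241.8, 99.6]
eef_rot: [-0.13, 0.991, -0.0, 0.0]
ft_force: [0.8, -0.7, -1.0]
gripper_width: 21.2
finger_force: 81.8
```

Emit:
{"name": "carry_out", "arguments": {"deltas": [[10,0,0,-2,0,0,0],[10,0,0,-4,0,0,0],[10,0,0,-6,0,0,0],[10,0,0,-8,0,0,0],[10,0,0,-8,0,0,0],[10,0,0,-8,0,0,0]]}}

```text
clock: 6.35
eef_pos: [586.0, -241.7, 91.7]
eef_rot: [-0.13, 0.991, -0.0, 0.0]
ft_force: [-0.8, 0.1, 4.0]
gripper_width: 21.2
finger_force: 82.2
```

Emit:
{"name": "carry_out", "arguments": {"deltas": [[10,0,0,-2,0,0,0],[10,0,0,-4,0,0,0],[10,0,0,-6,0,0,0],[10,0,0,-7,0,0,0],[10,0,0,-7,0,0,0],[10,0,0,-7,0,0,0]]}}

```text
clock: 6.95
eef_pos: [586.1, -241.8, 84.9]
eef_rot: [-0.13, 0.991, -0.0, 0.0]
ft_force: [-0.8, 1.1, 7.6]
gripper_width: 21.1
finger_force: 82.7
```

```bash
python3 - <<'E'
from h import *
s=env.get_state();print(s["eef_pos"],s["ft_force"],s["moment"])
E
```

```text
[ 586.13338429 -241.81461991   84.906125  ] [-0.84521834  1.13367889  7.58814809] [ 0.29990632  0.36781867 -0.00061432]
```

Emit:
{"name": "carry_out", "arguments": {"deltas": [[10,0,0,-1.5,0,0,0],[10,0,0,-3,0,0,0],[10,0,0,-3.5,0,0,0],[10,0,0,-3.5,0,0,0],[10,0,0,-3.5,0,0,0]]}}

```text
clock: 7.45
eef_pos: [586.2, -241.9, 82.8]
eef_rot: [-0.13, 0.991, -0.0, 0.0]
ft_force: [-4.8, 2.6, 13.4]
gripper_width: 21.3
finger_force: 83.9
```

Emit:
{"name": "carry_out", "arguments": {"deltas": [[10,0,0,-0.5,0,0,-0.08],[10,0,0,-0.5,0,0,-0.16],[10,0,0,-0.5,0,0,-0.24],[10,0,0,-0.5,0,0,-0.32],[10,0,0,-0.5,0,0,-0.4],[10,0,0,-0.5,0,0,-0.4]]}}

```text
clock: 8.05
eef_pos: [587.1, -241.9, 82.7]
eef_rot: [0.07, 0.998, -0.0, 0.001]
ft_force: [-2.2, 3.4, 14.7]
gripper_width: 20.8
finger_force: 83.7
```

```bash
python3 - <<'E'
from h import *
s=env.get_state();print(s["eef_pos"],s["ft_force"],s["moment"])
E
```

```text
[ 587.08760599 -241.93059147   82.73280761] [-2.23320505  3.37973029 14.67523362] [ 0.66129814  0.53946794 -0.00221372]
```

Emit:
{"name": "carry_out", "arguments": {"deltas": [[10,0,0,0,0,0,-0.1],[10,0,0,0,0,0,-0.2],[10,0,0,0,0,0,-0.3],[10,0,0,0,0,0,-0.4],[10,0,0,0,0,0,-0.5],[10,0,0,0,0,0,-0.6],[10,0,0,0,0,0,-0.7],[10,0,0,0,0,0,-0.8],[10,0,0,0,0,0,-0.88],[10,0,0,0,0,0,-0.88]]}}

```text
clock: 9.05
eef_pos: [587.0, -242.0, 82.7]
eef_rot: [0.488, 0.873, 0.0, 0.001]
ft_force: [-3.8, 3.3, 14.4]
gripper_width: 21.0
finger_force: 83.8
```

```bash
cat > st.py <<'E'
from h import *
s=env.get_state();q=s["eef_rot"];print(s["eef_pos"],s["ft_force"],s["moment"],"yaw",2*np.degrees(np.arctan2(q[1],q[0]))-90)
E
python3 st.py
```

```text
[ 586.99705741 -241.98909322   82.71899922] [-3.8116458   3.34903746 14.37125878] [ 0.52491883  0.60781075 -0.00866077] yaw 31.559260893906284
```

Free so far; I'll creep to the stop.

Emit:
{"name": "carry_out", "arguments": {"deltas": [[10,0,0,0,0,0,-0.03],[10,0,0,0,0,0,-0.06],[10,0,0,0,0,0,-0.09],[10,0,0,0,0,0,-0.11],[10,0,0,0,0,0,-0.11]]}}

```text
clock: 9.55
eef_pos: [586.3, -242.4, 82.7]
eef_rot: [0.534, 0.845, -0.001, 0.001]
ft_force: [-6.5, 1.5, 15.6]
gripper_width: 21.1
finger_force: 84.0
```

```bash
python3 st.py
```

```text
[ 586.29692028 -242.40915791   82.74255326] [-6.54187125  1.549266   15.58891148] [0.25129914 1.17102555 0.26691254] yaw 25.39358112200935
```

Emit:
{"name": "carry_out", "arguments": {"deltas": [[10,0,0,0,0,0,-0.02],[10,0,0,0,0,0,-0.03],[10,0,0,-0.5,0,0,-0.03],[10,0,0,-0.5,0,0,-0.03]]}}

```text
clock: 9.95
eef_pos: [586.3, -242.4, 82.7]
eef_rot: [0.546, 0.838, -0.001, 0.0]
ft_force: [-8.7, 2.5, 18.4]
gripper_width: 21.2
finger_force: 84.4
```

```bash
python3 st.py; python3 - <<'E'
from h import *
S=env.snapshot("scene");cv2.imwrite("pics/c4.png",cv2.resize(S["pixels"][120:345,220:440],None,fx=2.6,fy=2.6,interpolation=2))
E
```

```text
[ 586.26550678 -242.43743889   82.73655908] [-8.73737801  2.54304906 18.38254549] [0.44574938 1.45967992 0.73368713] yaw 23.778671042696544
```

View pics/c4.png

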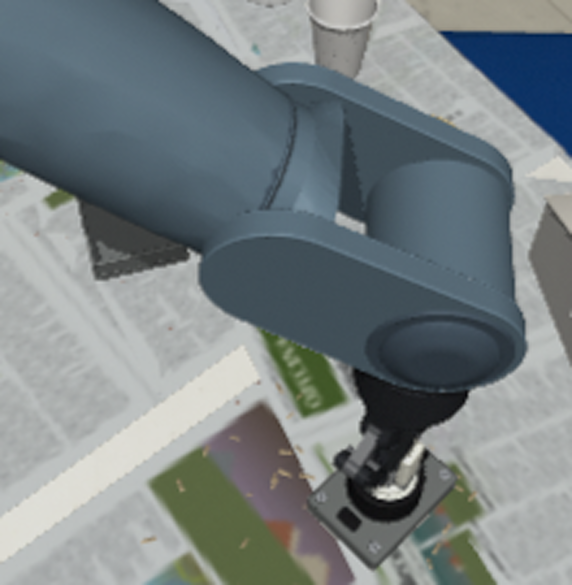

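The picture shows the lamp seated on the holder rim at crop (390,490), still gripped. Pushing down harder no longer lowers it (18 N against a 9 N spring). The turn ended against a firm stop at 0.73 N m, about 80° from the slots.

```bash
python3 -c "
from cell import env
print(env.sign_off())"
```

```text
the job is handed in; nothing more can be done
None
```

The flat-sided lamp is in the holder, pressed flush on the rim, turned clockwise to its stop and still gripped; I handed the job in at about 10 s, and the arm went nowhere near the other two lamps or the paint pot.

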